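# Slide the last oil bottle into the display rack

## Task

On this olive-oil stall one bay of the low wooden display rack is empty. Push the tall bottle that stands by itself in front of the rack with the fingertips, low on its body, so that it slides over the table without tipping or being lifted, into the empty bay and fully back against the rear rail; do not touch its neck. Leave it standing upright, and leave the two bottles in the rack, the jar and the cup where they are.

Things in the scene. Friction and masses are not known exactly. Their poses are not given: they have to be found in the camera images.
- bottle: the bottle to push: tall dark-green glass bottle with a white label band, 0.75 kg, alone off the rack's open side. Body 68 mm diameter, straight up to 130 mm, shoulder up to 168 mm, then a thin neck (26 to 31 mm) with black cap up to 282 mm. Origin: centre of its underside, z up. Pushed 20 to 40 mm above the table it slides upright (3 to 7 N); pushed above 45 mm it may tip
- bottle_neck: the neck and cap of that bottle, a rigid part of it, from 168 to 282 mm above its underside; same origin and axes as the bottle (centre of the underside)
- rack: fixed plywood rack without floor, 3 bays in a row, open to its -x side (to the robot's right). x points into the bays (to the robot's left), y along the row; origin on the table, mid-row. Rails 40 mm high. Rear rail's inner face at x = 40 mm: a bottle fully home has its centre at x = 6 mm. Dividers 10 mm thick from x = -17 mm to the rear; bays 86 to 89 mm wide, centres y = -96, 0, 96 mm
- spot: thin white paper disc, 58 mm diameter, 1 mm, lying flat on the table in the empty bay, on the bay's centre line; it does not hinder sliding. Origin: its centre, at x = +4 mm in the rack's frame
- neighbour_a: bottle of the same kind and size standing in one of the other two bays; leave it. Origin: centre of its underside
- neighbour_b: bottle of the same kind and size standing in the remaining bay; leave it. Origin: centre of its underside
- jar: small closed amber glass jar, 66 mm diameter, 85 mm high, standing on the table near the work; leave it. Origin: centre of its underside
- cup: small white tasting cup, 66 mm rim diameter, 60 mm high, standing on the table near the work; leave it. Origin: centre of its underside

How it is judged:
By the outcome, as a careful person would: the job done as asked, in the order asked, and still so for the second after the job is handed in, with the robot touching nothing.
It also fails if it takes over 61 s, if anything falls off the work surface, if the arm or the gripper's body presses on something with over 40 N, if the wrist force passes 120 N, or if a joint passes its speed limit or range.

## Robot

A 7-joint arm with a two-finger parallel gripper is mounted at the origin on the work surface. World frame = base frame: x ahead of the robot, y to its left, z up, the work surface at z = 0. Lengths are in m, angles in rad, forces in N, time in s.
With the tool pointing down it reaches from about 0.4 to 0.925 m from the base axis. Payload 5.6 kg.
Tool frame: the origin (TCP) lies on the front face of the gripper's body, between the roots of the fingers; the fingertips stand 73 mm ahead of it and the grasp point (between the pads) lies 54 mm ahead of it (bot.grasp_offset is the distance from the TCP to the grasp point, in m); y points along the fingers, z is the direction in which the jaws open and shut, and the axes are right-handed (so a half turn about y gives the same grasp; the last joint's range is limited). The gripper opens to 85 mm and grips with 20 to 120 N. Pads are 22 mm wide; open, the fingers measure 114 mm over their backs; the gripper's body (76 mm by 85 mm) begins 54 mm behind the grasp point. The pads swing forward as they close: fully open they stand 13 mm farther back than shut.
Start: joints at [-1.309, 0.468, -0.012, 1.603, 0.006, 1.071, -0.056], TCP at [0.195, 0.62, 0.304] pointing down, gripper open.
Joint ranges: [-2.53, 2.53], [-0.31, 2.02], [-1.57, 1.55], [0.28, 2.44], [-1.29, 4.43], [0.15, 1.84], [-2.92, 2.92]. Speed limits (rad/s): [2.57, 2.57, 3.14, 3.14, 3.14, 3.14, 3.14].

## Interface

Orientations are given as a 3x3 rotation matrix whose columns are the frame's x, y, z axes.
In Python, from workcell import bot gives the robot as it stands.
- The arm moves only by the shell command python3 -m jog 'ROWS' [FORCE]. ROWS is JSON, a list of rows, each a list of 3 entries, a list of its own where there are three numbers: the shift along the tool's x, y, z in mm, then the turn, a rotation vector about the tool's x, y, z in degrees, then the opening in per cent of the stroke, from 0 (shut) to 100 (fully open). A call has 1 to 12 rows; each row shifts and turns the pose as measured when the row begins, along the tool's axes as they then stand; what a row does not reach is not made up. A row lasts 1/10 s, in which the tool goes at most 50 mm and 8.59 degrees, less where a joint would pass 70% of its speed; a pose out of reach is approached as far as the arm can. A call is refused whole if a number of a shift passes 50 or a number of a turn 8.59, either way. A call with a gripper value outside its range is refused whole. The fingers move at their own pace and stop on an object; FORCE is the grip in N (left out, the last holds). Time passes only in rows, so rows that do not move let the fingers close. It gives the time, the measured TCP pose, the force and the opening at its end, in the units of the state.
- bot.sense(): the state, without advancing time (a new reading comes with each control period).
- bot.snapshot(name): name is "scene" or "top" or "wrist"; returns a dict with "color" (384x512x3 uint8, red, green, blue), "range_z" (384x512 float32, m along the optical axis (not along the pixel's ray), 0 where there is no reading), "fx", "fy", "cx", "cy" (pixels), "R" (3x3) and "t" (3): a world point X has camera coordinates R X + t. Camera axes: x right, y down, z forward; pixel columns grow to the right and rows downward; lengths in m; the calibration is good to about 2 mm. The wrist camera is an equidistant fisheye: a pixel r from the principal point sees the ray r / f radians off the axis. A picture is of the moment at which its call begins.
- bot.sign_off(): hands the job in, once; it reports no verdict.
The state is a dict: "time": time; "joints": joint angles; "dq": joint speeds; "tau": joint torques, N m; "position": TCP position; "tool_rot": TCP orientation; "ft_force": force on the tool from outside, world axes, zero at the start; "moment": the same for the moment, N m; "width": opening from 0.0 (shut) to 1.0 (fully open).
Only numpy, scipy, OpenCV 4.12 (cv2) and the standard library are available. Lean on these libraries where they do the work, as an engineer would, in place of code of your own. Each camera call takes 0.05 s, during which the arm holds its last target.

## Working session

There is one attempt and no reset: what is moved stays moved. The work goes in short steps, Python scripts to look and compute and a shell command to move; the robot and the scene stay as the last step left them, time stands still between calls to the robot, and variables do not carry over. Pictures are saved under pics/ and viewed, and the job is handed in when it is done.

```bash
mkdir -p pics; ls; python3 - <<'E'
from workcell import bot
import cv2,pickle
s=bot.sense();print(s['time'],s['position'],s['tool_rot'],s['width'])
d={}
for n in('scene','top','wrist'):
    p=bot.snapshot(n);d[n]=p;cv2.imwrite(f'pics/{n}0.png',p['color'][:,:,::-1]);print(n,p['fx'],p['cx'],p['cy'],p['R'],p['t'])
pickle.dump(d,open('d0.pkl','wb'))
E
```

```text
pics
0.0 [0.19499274 0.61961258 0.30290974] [[ 9.53898251e-01 -3.96701392e-04  3.00129920e-01]
 [-3.00130147e-01 -1.74547126e-03  9.53896665e-01]
 [ 1.45456014e-04 -9.99998398e-01 -1.78406403e-03]] 0.9997418786099127
scene 377.16407778452145 261.143616613515 195.96855605260978 [[-0.53445228  0.84509362 -0.0133244 ]
 [ 0.76658409  0.47804148 -0.42874839]
 [-0.35596291 -0.23935983 -0.90332568]] [ 0.43254105 -0.39811326  1.22854911]
top 356.38185095306017 256.5301349846564 192.1289577596451 [[ 0.01350244 -0.99962527 -0.02381201]
 [-0.99113219 -0.0102318  -0.13248507]
 [ 0.13219178  0.02538972 -0.99089893]] [-0.1173921   0.63314949  0.77880369]
wrist 297.3186396354542 257.94523206707083 191.30265066395603 [[ 2.99716951e-01  9.54027992e-01 -5.83552494e-04]
 [ 9.13626416e-01 -2.86848186e-01  2.88105692e-01]
 [ 2.74693503e-01 -8.68833083e-02 -9.57598439e-01]] [-0.64992724 -0.03680475  0.37904206]
```

View pics/scene0.png

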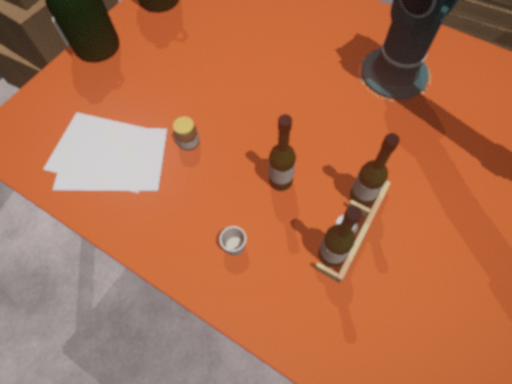

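View pics/top0.png

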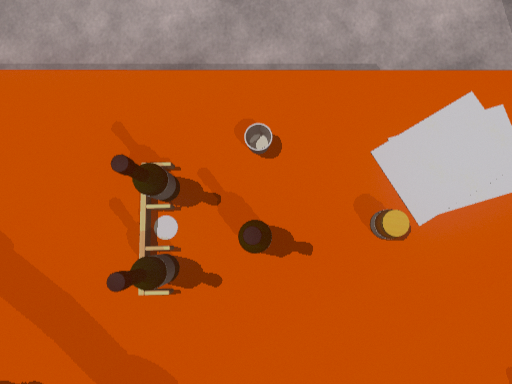

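View pics/wrist0.png

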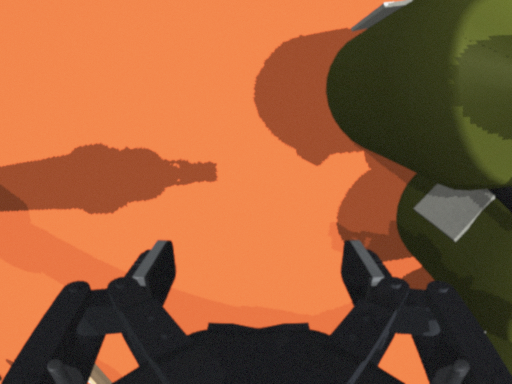

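The middle bay is empty: the spot is at top-view pixel (166,228), and the lone bottle is at (255,237). The jar at (390,224) and cup at (258,138) are clear of the path. Next I'll measure them.

```bash
cat > h.py <<'E'
import numpy as np,cv2
def cloud(p):
    z=p['range_z'].astype(float);v,u=np.mgrid[:384,:512]
    c=np.stack([(u-p['cx'])/p['fx']*z,(v-p['cy'])/p['fy']*z,z],-1)
    X=(c-p['t'])@p['R'];X[z==0]=np.nan
    return X
def ray(p,u,v,h):
    d=np.array([(u-p['cx'])/p['fx'],(v-p['cy'])/p['fy'],1])@p['R'];o=-p['R'].T@p['t']
    return o+d*(h-o[2])/d[2]
def circ(P):
    A=np.c_[2*P,np.ones(len(P))];s=np.linalg.lstsq(A,(P**2).sum(1),rcond=None)[0]
    return s[:2],np.sqrt(s[2]+s[:2]@s[:2])
E
python3 - <<'E'
import pickle;from h import *
d=pickle.load(open('d0.pkl','rb'))
C={n:cloud(d[n]) for n in('top','scene')}
p=d['top'];X=C['top']
print('table z',np.nanmedian(X[300:350,250:400,2]))
hsv={n:cv2.cvtColor(d[n]['color'],cv2.COLOR_RGB2HSV) for n in C}
print(hsv['top'][228,166],hsv['top'][225,143],hsv['top'][237,255])
for n in C:
    h=hsv[n];m=((h[...,1]<60)&(h[...,2]>120)).astype(np.uint8)
    k,l,s,c=cv2.connectedComponentsWithStats(m)
    for i in range(1,k):
        if s[i,4]>60: print(n,'white',s[i],c[i],ray(d[n],*c[i],0.001).round(4))
    m=((h[...,0]>12)&(h[...,0]<30)&(h[...,1]<190)&(h[...,2]>130)).astype(np.uint8)
    k,l,s,c=cv2.connectedComponentsWithStats(m)
    for i in range(1,k):
        if s[i,4]>60: print(n,'wood',s[i],c[i],ray(d[n],*c[i],0.04).round(4))
# objects by height, clusters in the region
for n in C:
    X=C[n];m=((X[...,2]>0.02)&(X[...,2]<0.4)&(X[...,0]>0.3)).astype(np.uint8)
    k,l,s,c=cv2.connectedComponentsWithStats(m)
    for i in range(1,k):
        if s[i,4]>80:
            P=X[l==i];print(n,s[i],P.min(0).round(3),P.max(0).round(3))
            for a,b in((.02,.12),(.24,.275)):
                Q=P[(P[:,2]>a)&(P[:,2]<b)][:,:2]
                if len(Q)>20: print('   ',a,len(Q),*[np.round(t,4) for t in circ(Q)])
E
```

```text
table z -0.0009624658712023984
[174   7 193] [ 21 102 193] [  3 131  68]
top white [    0     0   512    70 34806] [255.05915647  33.65322071] [ 1.0498e+00 -9.9500e-02  1.0000e-03]
top white [  371    92   141   134 11764] [450.1933866  158.79751785] [ 0.7257 -0.5747  0.001 ]
top white [245 124  27  27 253] [259.743083  140.2055336] [ 0.7687 -0.115   0.001 ]
top white [154 216  24  23 419] [165.77565632 227.1026253 ] [0.553  0.1075 0.001 ]
top wood [256 135  12  15 125] [261.384 142.264] [ 0.7527 -0.1196  0.04  ]
top wood [139 193  31  66 565] [147.59115044 225.87256637] [0.5541 0.1386 0.04  ]
top wood [383 210  26  27 558] [395.32258065 222.80286738] [ 0.5681 -0.4238  0.04  ]
top wood [138 288  31   7 146] [152.95890411 292.08219178] [0.407  0.1185 0.04  ]
scene white [  0  78  19  27 276] [ 6.04347826 90.34782609] [ 7.187e-01 -1.033e+00  1.000e-03]
scene white [  44  113  123   80 7430] [107.24670256 156.11224764] [ 0.7314 -0.5838  0.001 ]
scene white [181 139  17   9  76] [189.59210526 143.98684211] [ 0.5697 -0.4032  0.001 ]
scene white [278 169  15  14 140] [284.95       176.3642
[... 1202 characters left out ...]
 34  34 885] [ 0.499 -0.143  0.108] [ 0.566 -0.076  0.283]
scene [  46    0   73   60 3084] [ 0.353 -0.949  0.02 ] [ 0.506 -0.83   0.231]
    0.02 1344 [ 0.4178 -0.9115] 0.0783
scene [ 269  114   27   74 1396] [ 0.501 -0.141  0.02 ] [ 0.568 -0.076  0.287]
    0.02 450 [ 0.5309 -0.111 ] 0.0339
    0.24 105 [ 0.5322 -0.1103] 0.0136
scene [173 116  27  32 626] [ 0.535 -0.44   0.02 ] [ 0.598 -0.375  0.094]
    0.02 626 [ 0.5672 -0.4054] 0.0243
scene [ 316  132   84  149 3879] [0.398 0.069 0.02 ] [0.704 0.162 0.287]
    0.02 1785 [0.576  0.1063] 0.0996
    0.24 216 [0.5629 0.1052] 0.0965
scene [220 226  27  28 376] [ 0.728 -0.145  0.02 ] [ 0.792 -0.081  0.065]
    0.02 376 [ 0.7602 -0.1122] 0.029
```

```bash
python3 - <<'E'
import pickle;from h import *
d=pickle.load(open('d0.pkl','rb'))
for n in('top','scene'):
    X=cloud(d[n]);h=cv2.cvtColor(d[n]['color'],cv2.COLOR_RGB2HSV)
    m=(abs(X[...,2]-.04)<.006)&(X[...,1]>.04)&(X[...,1]<.2)&(X[...,0]<.72)&(X[...,0]>.38)&(h[...,0]>10)&(h[...,0]<40)&(h[...,1]<190)
    P=X[m];print(n,len(P),P.min(0),P.max(0))
    R=P[P[:,1]>.145]
    for a in np.arange(.39,.72,.02):
        q=P[(P[:,0]>a)&(P[:,0]<a+.02)]
        if len(q)>3: print(a.round(3),len(q),q[:,1].min().round(4),q[:,1].max().round(4))
    q=P[(P[:,1]>.07)&(P[:,1]<.14)]
    hist,e=np.histogram(q[:,0],bins=np.arange(.39,.72,.005));print([(e[i].round(3),hist[i]) for i in range(len(hist)) if hist[i]])
    # dividers clusters
    for lo,hi in((.39,.43),(.48,.53),(.57,.62),(.68,.72)):
        r=q[(q[:,0]>lo)&(q[:,0]<hi)]
        if len(r)>8: print('div',len(r),r.mean(0).round(4),np.polyfit(r[:,1],r[:,0],1).round(4))
    # neighbours neck/body
    for lo,hi in((.40,.52),(.6,.7)):
        B=X[(X[...,0]>lo)&(X[...,0]<hi)&(X[...,1]>.05)&(X[...,1]<.2)&(X[...,2]>.06)&(X[...,2]<.125)]
        N=X[(X[...,0]>lo-.05)&(X[...,0]<hi+.05)&(X[...,1]>.05)&(X[...,1]<.25)&(X[...,2]>.19)&(X[...,2]<.275)]
        for Q in(B,N):
            if len(Q)>20: print('nb',len(Q),*[np.round(t,4) for t in circ(Q[:,:2])])
E
```

```text
top 855 [0.39968668 0.0719262  0.03400842] [0.70457297 0.16290307 0.04589884]
0.39 133 0.0831 0.1537
0.41 7 0.144 0.1539
0.47 20 0.0842 0.1556
0.49 177 0.0862 0.1561
0.51 61 0.1429 0.158
0.53 52 0.1436 0.1563
0.55 53 0.1444 0.1575
0.57 52 0.1444 0.1591
0.59 167 0.089 0.1595
0.61 53 0.0848 0.1607
0.63 4 0.078 0.0831
0.69 71 0.0922 0.1629
[(np.float64(0.395), np.int64(3)), (np.float64(0.4), np.int64(38)), (np.float64(0.405), np.int64(63)), (np.float64(0.435), np.int64(1)), (np.float64(0.44), np.int64(1)), (np.float64(0.45), np.int64(1)), (np.float64(0.46), np.int64(1)), (np.float64(0.465), np.int64(1)), (np.float64(0.48), np.int64(1)), (np.float64(0.495), np.int64(16)), (np.float64(0.5), np.int64(53)), (np.float64(0.505), np.int64(44)), (np.float64(0.595), np.int64(49)), (np.float64(0.6), np.int64(43)), (np.float64(0.605), np.int64(8)), (np.float64(0.61), np.int64(1)), (np.float64(0.615), np.int64(2)), (np.float64(0.62), np.int64(2)), (np.float64(0.625), np.int64(2)), (np.float64(0.63), np.int64(1)), (np.float64(0.64), np.int64(3)), (np.float64(0.69), np.int64(10)), (np.float64(0.695),
[... 1022 characters left out ...]
nt64(1)), (np.float64(0.475), np.int64(5)), (np.float64(0.48), np.int64(4)), (np.float64(0.485), np.int64(17)), (np.float64(0.495), np.int64(10)), (np.float64(0.5), np.int64(33)), (np.float64(0.505), np.int64(38)), (np.float64(0.51), np.int64(1)), (np.float64(0.665), np.int64(2)), (np.float64(0.67), np.int64(3)), (np.float64(0.675), np.int64(6)), (np.float64(0.68), np.int64(2)), (np.float64(0.69), np.int64(14)), (np.float64(0.695), np.int64(40)), (np.float64(0.7), np.int64(39))]
div 103 [0.5005 0.1126 0.0409] [-0.0377  0.5047]
div 95 [0.6984 0.1152 0.0407] [-0.0383  0.7028]
nb 361 [0.4549 0.1038] 0.0341
nb 273 [0.4572 0.1039] 0.0121
nb 269 [0.6469 0.11  ] 0.0342
nb 216 [0.6484 0.1103] 0.0128
```

```bash
python3 - <<'E'
import cv2
a=cv2.imread('pics/top0.png')[140:310,100:290];cv2.imwrite('pics/topc.png',cv2.resize(a,None,fx=4,fy=3.5,interpolation=2))
E
```

```text
(no output)
```

View pics/topc.png

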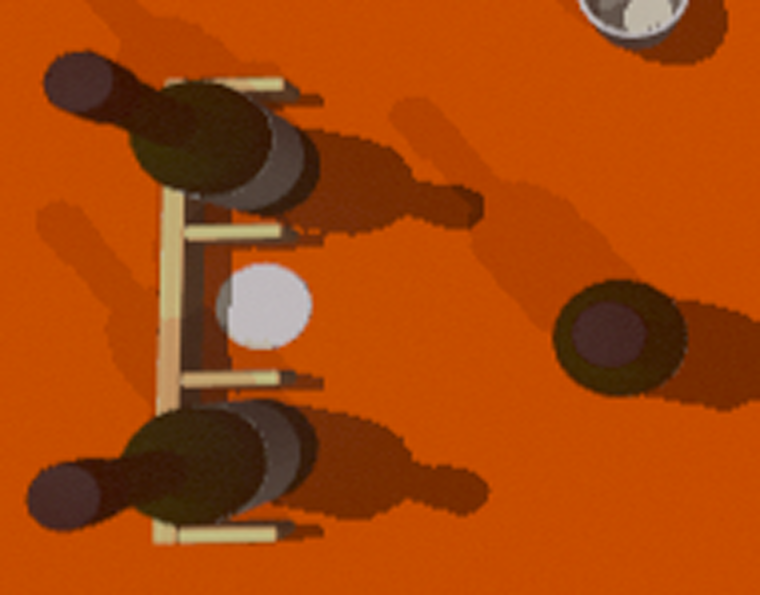

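Measurements agree with the sizes given:

| Item | Position (world) |
|---|---|
| Bottle | (0.532, -0.110), fitted radius 33.9 mm |
| Bottle's home position | about (0.553, 0.110) |
| Rack x-axis | about world +y, turned 2° toward -x |

I'll raise the arm and swing it round over everything.

```bash
python3 -m jog '[[[0,-50,0],[0,0,0],100],[[0,-50,0],[0,0,0],80],[[0,-50,0],[0,0,0],53],[[0,-20,0],[0,0,0],53]]'; python3 -m jog '[[[25,0,0],[0,2.2,0],53],[[50,0,0],[0,4.4,0],53],[[50,0,0],[0,4.4,0],53],[[50,0,0],[0,4.4,0],53],[[50,0,0],[0,4.4,0],53],[[50,0,0],[0,4.4,0],53]]'
```

```text
time: 0.55
position: [0.1947, 0.6185, 0.4717]
tool_rot: [[0.954, -0.004, 0.3], [-0.3, -0.015, 0.954], [0.001, -1.0, -0.016]]
ft_force: [-0.6, 0.5, 0.8]
width: 0.536
time: 1.15
position: [0.434, 0.495, 0.47]
tool_rot: [[0.744, -0.008, 0.669], [-0.669, -0.013, 0.743], [0.003, -1.0, -0.015]]
ft_force: [1.3, 1.5, -1.0]
width: 0.53
```

```bash
python3 -m jog '[[[50,0,0],[0,4.4,0],53],[[50,0,0],[0,4.4,0],53],[[50,0,0],[0,4.4,0],53],[[50,0,0],[0,4.4,0],53],[[50,0,0],[0,4.4,0],53],[[50,0,0],[0,4.4,0],53],[[50,0,0],[0,4.4,0],53],[[50,0,0],[0,4.4,0],53],[[50,0,0],[0,4.4,0],53],[[50,0,0],[0,4.4,0],53],[[50,0,0],[0,4.4,0],53],[[0,0,0],[0,0,0],53]]'
cat >> h.py <<'E'
from scipy.spatial.transform import Rotation as Ro
def need(tilt,yaw,tip=None,tcp=None):
    """tool y = horizontal dir h (yaw ccw from world +y) tilted from vertical by tilt deg; tip = fingertip centre"""
    from workcell import bot
    s=bot.sense();a=np.radians(yaw);t=np.radians(tilt)
    h=np.array([-np.sin(a),np.cos(a),0]);y=h*np.sin(t)-np.array([0,0,np.cos(t)])
    z=np.cross(h,[0,0,1.]);x=np.cross(y,z);R=np.c_[x,y,z]
    Rc=np.array(s['tool_rot']);pc=np.array(s['position'])
    if tcp is None: tcp=np.array(tip)-y*.073
    print('t',s['time'],'tip now',(pc+Rc[:,1]*.073).round(4),'width',s['width'],'F',np.round(s['ft_force'],1))
    print('tilt now',np.degrees(np.arccos(-Rc[2,1])).round(2),'joints',np.round(s['joints'],2))
    d=np.array(tcp)-pc
    print('world d mm',(d*1000).round(1),'tool shift mm',(Rc.T@d*1000).round(1),'turn deg',np.degrees(Ro.from_matrix(Rc.T@R).as_rotvec()).round(2))
    print('in TARGET axes mm',(R.T@d*1000).round(1)); return R
E
python3 -c "
from h import *
need(42.5,2,tip=[.535,-.19,.10])"
```

```text
time: 2.35
position: [0.6518, -0.0005, 0.4605]
tool_rot: [[-0.082, -0.027, 0.996], [-0.996, -0.037, -0.083], [0.039, -0.999, -0.024]]
ft_force: [-0.3, 0.0, 0.3]
width: 0.532
t 2.35 tip now [ 0.6499 -0.0032  0.3876] width 0.5320151763500581 F [-0.3  0.   0.3]
tilt now 2.61 joints [-0.43  0.4   0.53  1.41 -0.16  1.41  0.01]
world d mm [-115.1 -238.8 -306.7] tool shift mm [235.3 318.2 -87.7] turn deg [-1.07 -6.97 44.59]
in TARGET axes mm [ 380.2   67.6 -123.4]
```

```bash
python3 -m jog '[[[45,0,0],[0,-1.2,7],53],[[45,-5,0],[0,-1.2,7.5],53],[[45,-15,0],[0,-1.2,7.5],53],[[40,-20,0],[0,-1.2,7.5],53],[[40,-25,-10],[0,-1.2,7.5],53],[[40,-25,-20],[0,-1.2,7.5],53],[[0,0,0],[0,0,0],53]]'
python3 -c "
from h import *
need(42.5,2,tip=[.535,-.19,.10])"
```

```text
time: 3.05
position: [0.6189, -0.2666, 0.4584]
tool_rot: [[0.017, -0.016, 1.0], [-0.746, 0.665, 0.023], [-0.666, -0.746, -0.001]]
ft_force: [-0.3, -1.1, -0.9]
width: 0.53
t 3.05 tip now [ 0.6177 -0.218   0.4039] width 0.5298872898510918 F [-0.3 -1.1 -0.9]
tilt now 41.73 joints [ 0.41  0.6   0.25  1.2  -0.71  1.82  0.66]
world d mm [ -82.2   27.3 -304.6] tool shift mm [181.  246.8 -81.2] turn deg [-0.42 -0.54  0.77]
in TARGET axes mm [183.5 244.9 -81.2]
```

```bash
python3 -m jog '[[[30,41,-14],[0,0,0],53],[[30,41,-14],[0,0,0],53],[[30,41,-14],[0,0,0],53],[[30,41,-14],[0,0,0],53],[[0,0,0],[0,0,0],53]]'
python3 -c "
from h import *
need(42.5,2,tip=[.535,-.19,.10])"
```

```text
time: 3.55
position: [0.5612, -0.2547, 0.2632]
tool_rot: [[0.0, -0.009, 1.0], [-0.75, 0.661, 0.006], [-0.661, -0.75, -0.007]]
ft_force: [-1.4, 0.9, -0.7]
width: 0.528
t 3.55 tip now [ 0.5605 -0.2065  0.2085] width 0.5283436637614757 F [-1.4  0.9 -0.7]
tilt now 41.39 joints [ 0.42  0.66  0.25  1.56 -0.7   1.5   0.91]
world d mm [ -24.5   15.4 -109.4] tool shift mm [ 60.7  92.5 -23.6] turn deg [-0.79 -1.49  1.1 ]
in TARGET axes mm [ 61.9  91.7 -24. ]
```

```bash
python3 -m jog '[[[20,28,-8],[0,-0.5,0.4],53],[[20,32,-8],[-0.3,-0.5,0.4],53],[[12,20,-8],[-0.3,-0.5,0.4],53],[[0,0,0],[0,0,0],53]]'
python3 - <<'E'
from h import *
import pickle
from workcell import bot
d=pickle.load(open('d0.pkl','rb'));p=d['wrist'];c=-p['R'].T@p['t'];print('cam',c)
need(42.5,2,tip=[.5345,-.18,.022])
for n in('scene','top'):
    cv2.imwrite(f'pics/{n}1.png',bot.snapshot(n)['color'][:,:,::-1])
E
```

```text
time: 3.95
position: [0.5411, -0.2415, 0.1723]
tool_rot: [[0.031, -0.015, 0.999], [-0.74, 0.672, 0.033], [-0.672, -0.74, 0.009]]
ft_force: [0.4, 0.3, 0.2]
width: 0.529
cam [0.1242996  0.64242383 0.37319448]
t 3.95 tip now [ 0.54   -0.1924  0.1183] width 0.5290799658807696 F [0.4 0.3 0.2]
tilt now 42.24 joints [ 0.44  0.74  0.22  1.65 -0.73  1.36  1.05]
world d mm [ -4.9  12.2 -96.5] tool shift mm [55.7 79.7 -5.3] turn deg [-0.46  0.28  0.26]
in TARGET axes mm [56.1 79.5 -4.4]
```

View pics/scene1.png

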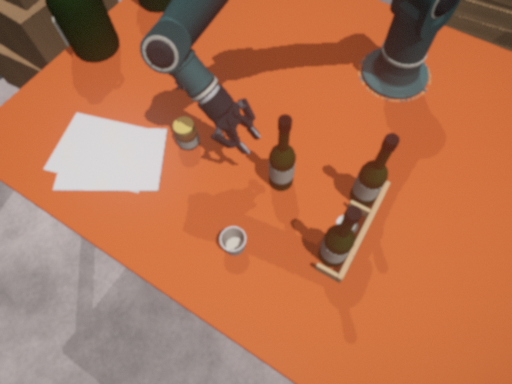

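View pics/top1.png

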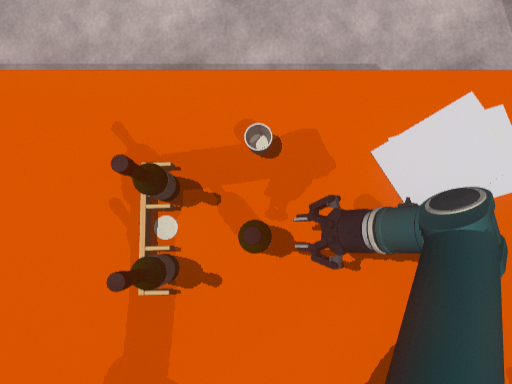

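Fingers are open and behind the bottle (tips at top-view pixels (300,218) and (300,247)), and the wrist is well above the jar. I'll descend to pushing height.

```bash
python3 -m jog '[[[24,34,-2],[0,0,0],53],[[20,29,-2],[-0.4,0.2,0.2],53],[[8,12,-1],[0,0,0],53],[[0,0,0],[0,0,0],53]]'
python3 - <<'E'
from h import *
need(42.5,2,tip=[.5345,-.18,.022])
E
```

```text
time: 4.45
position: [0.5482, -0.2352, 0.0934]
tool_rot: [[0.043, -0.004, 0.999], [-0.747, 0.664, 0.035], [-0.664, -0.748, 0.026]]
ft_force: [-0.8, 1.3, 0.1]
width: 0.532
t 4.45 tip now [ 0.548  -0.1867  0.0389] width 0.5318269607434863 F [-0.8  1.3  0.1]
tilt now 41.62 joints [ 0.44  0.85  0.19  1.66 -0.77  1.25  1.13]
world d mm [-12.    5.9 -17.6] tool shift mm [  6.7  17.2 -12.3] turn deg [-1.1   0.99  0.9 ]
in TARGET axes mm [  7.2  17.3 -11.8]
```

```bash
python3 -m jog '[[[4,9,-7],[-0.8,0.7,0.6],53],[[3,8,-6],[-0.5,0.4,0.4],53],[[0,0,0],[0,0,0],53]]'
python3 - <<'E'
from h import *
need(42.5,2,tip=[.5345,-.18,.022])
E
```

```text
time: 4.75
position: [0.537, -0.2311, 0.0795]
tool_rot: [[0.026, -0.024, 0.999], [-0.737, 0.675, 0.036], [-0.675, -0.738, 0.0]]
ft_force: [-0.6, -0.3, 0.3]
width: 0.53
t 4.75 tip now [ 0.5353 -0.1818  0.0256] width 0.5304149863139872 F [-0.6 -0.3  0.3]
tilt now 42.45 joints [ 0.44  0.87  0.19  1.67 -0.77  1.25  1.13]
world d mm [-0.8  1.8 -3.7] tool shift mm [ 1.1  3.9 -0.7] turn deg [0.02 0.04 0.05]
in TARGET axes mm [ 1.1  3.9 -0.7]
```

```bash
python3 -m jog '[[[-6,8,0],[0,0,0],53],[[-6,8,0],[0,0,0],53],[[-3,3,0],[0,0,0],53],[[0,0,0],[0,0,0],53]]'
python3 - <<'E'
from h import *
from workcell import bot
need(42.5,2,tip=[.5345,-.15,.022])
for n in('scene','top','wrist'):
    cv2.imwrite(f'pics/{n}2.png',bot.snapshot(n)['color'][:,:,::-1])
E
```

```text
time: 5.15
position: [0.5368, -0.2051, 0.0771]
tool_rot: [[0.028, -0.022, 0.999], [-0.738, 0.674, 0.035], [-0.675, -0.738, 0.003]]
ft_force: [0.2, -0.3, 1.6]
width: 0.536
t 5.15 tip now [ 0.5352 -0.1558  0.0232] width 0.5355069049208114 F [ 0.2 -0.3  1.6]
tilt now 42.44 joints [ 0.42  0.86  0.18  1.71 -0.79  1.21  1.13]
world d mm [-0.6  5.8 -1.3] tool shift mm [-3.4  4.8 -0.4] turn deg [-0.09  0.12  0.06]
in TARGET axes mm [-3.4  4.8 -0.4]
```

View pics/wrist2.png

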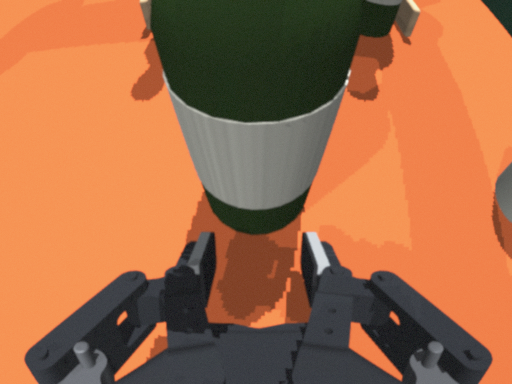

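View pics/top2.png

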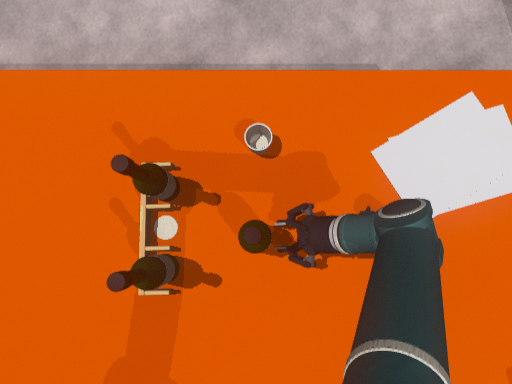

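```bash
python3 -m jog '[[[-4,4,0],[0,0,0],53],[[-4,4,0],[0,0,0],53],[[-4,4,1],[0,0,0],53],[[-4,4,1.5],[0,0,0],53],[[-4,4,1.5],[0,0,0],53],[[-4,4,1.5],[0,0,0],53],[[0,0,0],[0,0,0],53]]'
cat > chk.py <<'E'
import sys;from h import *
from workcell import bot
need(42.5,2,tip=[.5525,.070,.022])
p=bot.snapshot('top');q=bot.snapshot('scene');k=sys.argv[1]
cv2.imwrite(f'pics/top{k}.png',p['color'][:,:,::-1]);cv2.imwrite(f'pics/scene{k}.png',q['color'][:,:,::-1])
for n,p in(('top',p),('scene',q)):
    X=cloud(p);c=p['color'].astype(int)
    for nm,lo,hi in(('body',.06,.125),('neck',.18,.24),('cap',.25,.29)):
        m=(X[...,2]>lo)&(X[...,2]<hi)&(X[...,0]>.50)&(X[...,0]<.605)&(X[...,1]>-.16)&(X[...,1]<.16)
        g=c[...,1]>c[...,2]+8
        if nm=='body': m&=g
        P=X[m]
        if len(P)>15: print(n,nm,len(P),*[np.round(t,4) for t in circ(P[:,:2])],P[:,:2].mean(0).round(4))
E
python3 chk.py 3
```

```text
time: 6.0
position: [0.54, -0.1763, 0.076]
tool_rot: [[0.024, -0.019, 1.0], [-0.744, 0.667, 0.031], [-0.667, -0.745, 0.002]]
ft_force: [0.2, 0.0, -0.2]
width: 0.532
t 6.0 tip now [ 0.5386 -0.1277  0.0217] width 0.5323466695794898 F [ 0.2  0.  -0.2]
tilt now 41.85 joints [ 0.38  0.84  0.16  1.75 -0.81  1.17  1.11]
world d mm [ 14.2 197.1  -0.2] tool shift mm [-146.2  131.3   20.3] turn deg [-0.25 -0.1   0.65]
in TARGET axes mm [-144.7  132.9   21.1]
top body 23 [ 0.5487 -0.1416] 0.0358 [ 0.5413 -0.1464]
top cap 293 [ 0.5374 -0.0979] 0.0109 [ 0.5374 -0.0979]
scene body 285 [ 0.5266 -0.1087] 0.0455 [ 0.5578 -0.0893]
scene neck 157 [ 0.5365 -0.0988] 0.0123 [ 0.5449 -0.0947]
scene cap 238 [ 0.5384 -0.0976] 0.0118 [ 0.5414 -0.0961]
```

View pics/scene3.png

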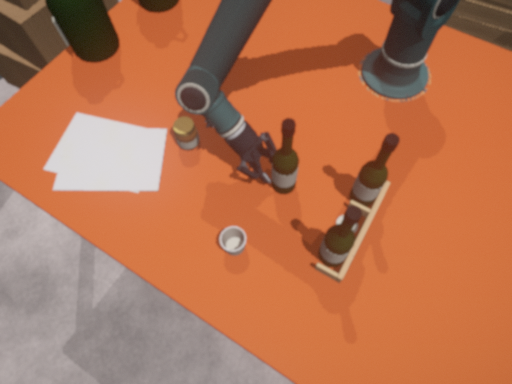

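Contact is clean: the bottle has slid about 12 mm and is upright (neck and cap axes agree at (0.537,-0.098)). I'll keep going, steering toward the bay's centre line.

```bash
python3 -m jog '[[[-4.4,4.1,1.5],[0,0,0.1],53],[[-4.4,4.1,1.5],[0,0,0.1],53],[[-4.4,4.1,1.5],[0,0,0.1],53],[[-4.4,4.1,1.5],[0,0,0.1],53],[[-4.4,4.1,1.5],[0,0,0.1],53],[[-4.4,4.1,1.5],[0,0,0.1],53],[[-4.4,4.1,1.5],[0,0,0.1],53],[[0,0,0],[0,0,0],53]]'
python3 chk.py 4
```

```text
time: 6.9
position: [0.5486, -0.1445, 0.0759]
tool_rot: [[0.018, -0.012, 1.0], [-0.747, 0.664, 0.021], [-0.665, -0.747, 0.003]]
ft_force: [0.0, -0.7, 0.2]
width: 0.529
t 6.9 tip now [ 0.5477 -0.0959  0.0214] width 0.5293911857168832 F [ 0.  -0.7  0.2]
tilt now 41.64 joints [ 0.35  0.83  0.14  1.78 -0.84  1.13  1.09]
world d mm [ 5.700e+00  1.652e+02 -1.000e-01] tool shift mm [-123.2  109.7    9.1] turn deg [-0.67 -0.48  0.86]
in TARGET axes mm [-121.5  111.5   11.4]
top body 129 [ 0.5513 -0.1228] 0.0405 [ 0.5451 -0.1245]
top neck 23 [ 0.5468 -0.0658] 0.0129 [ 0.5431 -0.0763]
top cap 305 [ 0.5468 -0.0668] 0.0111 [ 0.5467 -0.067 ]
scene body 343 [ 0.5457 -0.0947] 0.0522 [ 0.5642 -0.08  ]
scene neck 156 [ 0.5458 -0.067 ] 0.0124 [ 0.5546 -0.0633]
scene cap 246 [ 0.5477 -0.0662] 0.0119 [ 0.5506 -0.065 ]
```

```bash
python3 -m jog '[[[-5,4.5,1.3],[-0.2,-0.15,0.2],53],[[-5,4.5,1.3],[-0.2,-0.15,0.2],53],[[-5,4.5,1.3],[-0.2,-0.15,0.2],53],[[-5,4.5,1.3],[-0.2,-0.15,0.2],53],[[-5,4.5,1.3],[-0.1,-0.1,0.2],53],[[-5,4.5,1.3],[-0.1,-0.1,0.2],53],[[-5,4.5,1.3],[-0.1,-0.1,0.2],53],[[-5,4.5,1.3],[-0.1,-0.1,0.2],53],[[0,0,0],[0,0,0],53]]'
python3 chk.py 5
```

```text
time: 7.9
position: [0.5579, -0.0984, 0.0749]
tool_rot: [[0.03, -0.026, 0.999], [-0.738, 0.674, 0.039], [-0.675, -0.738, 0.001]]
ft_force: [-0.2, -0.5, 0.4]
width: 0.528
t 7.9 tip now [ 0.556  -0.0492  0.021 ] width 0.5280075207430361 F [-0.2 -0.5  0.4]
tilt now 42.42 joints [ 0.3   0.82  0.11  1.79 -0.87  1.1   1.07]
world d mm [ -3.6 119.1   0.9] tool shift mm [-88.6  79.7   1.1] turn deg [0.14 0.22 0.08]
in TARGET axes mm [-88.5  79.8   0.5]
top body 157 [ 0.5516 -0.0831] 0.0417 [ 0.5462 -0.0722]
top neck 222 [ 0.5602 -0.0928] 0.0638 [ 0.5587 -0.1195]
top cap 329 [ 0.5543 -0.0207] 0.0113 [ 0.5541 -0.0214]
scene body 359 [ 0.5565 -0.058 ] 0.0567 [ 0.5656 -0.042 ]
scene neck 261 [ 0.5535 -0.0863] 0.0702 [ 0.5626 -0.0723]
scene cap 251 [ 0.5554 -0.0199] 0.0119 [ 0.5583 -0.0189]
```

View pics/top5.png

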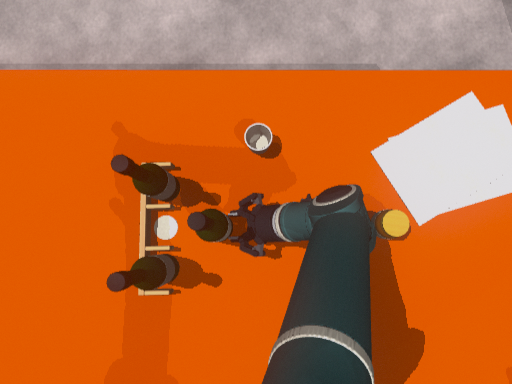

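```bash
python3 -m jog '[[[-5,4.5,1.2],[0,0,0.1],53],[[-5,4.5,1.2],[-0.1,-0.1,0.1],53],[[-5,4.5,1],[-0.1,-0.1,0.1],53],[[-5,4.5,0.5],[-0.1,-0.1,0.1],53],[[-5,4.5,0],[-0.1,-0.1,0.1],53],[[-5,4.5,0],[-0.1,-0.1,0.1],53],[[-5,4.5,0],[-0.1,-0.1,0.1],53],[[-5,4.5,0],[-0.1,-0.1,0.1],53],[[-5,4.5,0],[-0.1,-0.1,0.1],53],[[0,0,0],[0,0,0],53]]'
python3 chk.py 6
```

```text
time: 9.0
position: [0.5609, -0.0461, 0.0747]
tool_rot: [[0.037, -0.029, 0.999], [-0.737, 0.674, 0.047], [-0.674, -0.738, 0.004]]
ft_force: [-0.5, 0.1, 0.6]
width: 0.532
t 9.0 tip now [0.5588 0.0031 0.0208] width 0.5320960514778735 F [-0.5  0.1  0.6]
tilt now 42.4 joints [ 0.24  0.81  0.08  1.84 -0.91  1.04  1.04]
world d mm [-6.6 66.8  1.1] tool shift mm [-50.3  44.4  -3.5] turn deg [0.31 0.64 0.09]
in TARGET axes mm [-50.2  44.5  -4.3]
top body 170 [ 0.5457 -0.03  ] 0.042 [ 0.5451 -0.011 ]
top neck 1123 [ 0.5643 -0.0613] 0.0715 [ 0.5628 -0.1128]
top cap 409 [ 0.5782 -0.0597] 0.0931 [0.5606 0.0037]
scene body 323 [ 0.5555 -0.0069] 0.0579 [0.5647 0.0045]
scene neck 975 [ 0.5924 -0.0524] 0.0838 [ 0.5737 -0.103 ]
scene cap 358 [ 0.571  -0.0605] 0.0947 [ 0.5662 -0.0198]
```

View pics/top6.png

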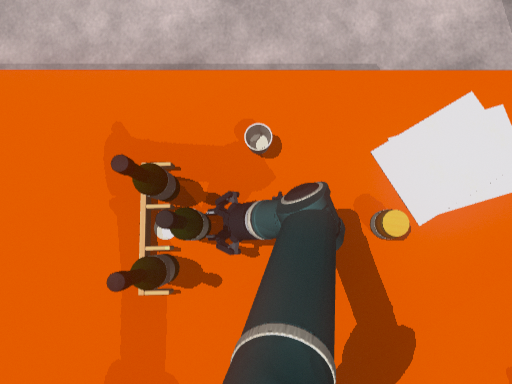

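```bash
sed -i "s/(X\[...,1\]>-.16)/(X[...,1]>bot.sense()['position'][1]+.055)/" chk.py; python3 chk.py 7 | grep -v body
```

```text
t 9.1 tip now [0.5586 0.003  0.0208] width 0.5311142633456853 F [ 0.2 -0.7  0. ]
tilt now 42.44 joints [ 0.24  0.81  0.08  1.83 -0.91  1.04  1.04]
world d mm [-6.5 67.   1.1] tool shift mm [-50.4  44.5  -3.4] turn deg [0.32 0.62 0.06]
in TARGET axes mm [-50.3  44.5  -4.2]
top neck 104 [0.5571 0.0328] 0.0129 [0.5549 0.0226]
top cap 354 [0.5568 0.0309] 0.0115 [0.5566 0.0299]
scene neck 156 [0.5559 0.0314] 0.0126 [0.5656 0.0334]
scene cap 259 [0.5584 0.032 ] 0.0118 [0.5613 0.0327]
```

```bash
python3 -m jog '[[[-4.4,4.1,-0.3],[0,0.1,0.1],53],[[-4.4,4.1,-0.3],[0,0.1,0.1],53],[[-4.4,4.1,-0.3],[0,0.1,0.1],53],[[-4.4,4.1,-0.3],[0,0,0.1],53],[[-4.4,4.1,-0.3],[0,0,0.1],53],[[-4.4,4.1,-0.3],[0,0,0.1],53],[[-4.4,4.1,-0.3],[0,0,0.1],53],[[-4.4,4.1,-0.2],[0,0,0.1],53],[[-4.4,4.1,-0.2],[0,0,0.1],53],[[0,0,0],[0,0,0],53]]'
python3 chk.py 8|grep -v body
```

```text
time: 10.2
position: [0.5593, -0.0046, 0.0746]
tool_rot: [[0.023, -0.012, 1.0], [-0.74, 0.672, 0.025], [-0.672, -0.74, 0.007]]
ft_force: [0.2, -0.5, -0.0]
width: 0.529
t 10.2 tip now [0.5584 0.0445 0.0206] width 0.529417844382648 F [ 0.2 -0.5 -0. ]
tilt now 42.23 joints [ 0.19  0.79  0.05  1.88 -0.96  0.97  1.03]
world d mm [-5.  25.3  1.2] tool shift mm [-19.6  16.2  -4.4] turn deg [-0.68 -0.17  0.28]
in TARGET axes mm [-19.6  16.3  -4.1]
top neck 139 [0.5573 0.0743] 0.0128 [0.5557 0.0642]
top cap 376 [0.557  0.0723] 0.0117 [0.5568 0.0709]
scene neck 165 [0.5565 0.0729] 0.0124 [0.5658 0.074 ]
scene cap 268 [0.5587 0.0732] 0.0119 [0.5615 0.0736]
```

View pics/scene8.png

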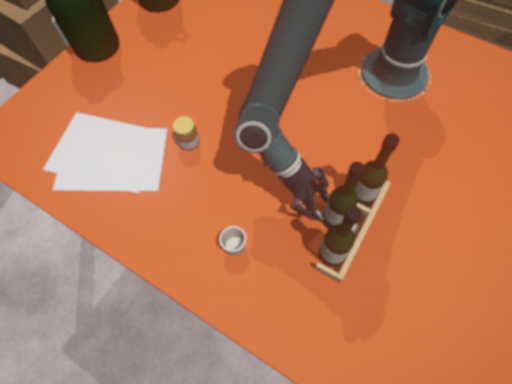

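```bash
python3 -m jog '[[[-4,3.5,-0.7],[-0.2,-0.1,0.1],53],[[-4,3.5,-0.7],[-0.2,-0.1,0.1],53],[[-4,3.5,-0.7],[-0.2,-0.1,0.1],53],[[-4,3.5,-0.7],[-0.2,-0.1,0.1],53],[[-4,3.5,-0.6],[-0.1,0,0.1],53],[[0,0,0],[0,0,0],53]]'
python3 chk.py 9|grep -v body
```

```text
time: 10.9
position: [0.5564, 0.0191, 0.0744]
tool_rot: [[0.027, -0.022, 0.999], [-0.738, 0.673, 0.035], [-0.674, -0.739, 0.002]]
ft_force: [1.3, -0.7, -0.5]
width: 0.534
t 10.9 tip now [0.5548 0.0682 0.0204] width 0.5342935299745608 F [ 1.3 -0.7 -0.5]
tilt now 42.36 joints [ 0.17  0.78  0.03  1.9  -0.98  0.95  1.02]
world d mm [-2.2  1.7  1.4] tool shift mm [-2.3  0.1 -2.1] turn deg [-0.07  0.09  0.14]
in TARGET axes mm [-2.2  0.1 -2.1]
top neck 154 [0.5536 0.0977] 0.0128 [0.5524 0.0877]
top cap 385 [0.5534 0.0956] 0.0117 [0.5531 0.0939]
scene neck 159 [0.5527 0.0964] 0.0125 [0.5624 0.0969]
scene cap 275 [0.5548 0.0966] 0.012 [0.5577 0.0969]
```

View pics/top9.png

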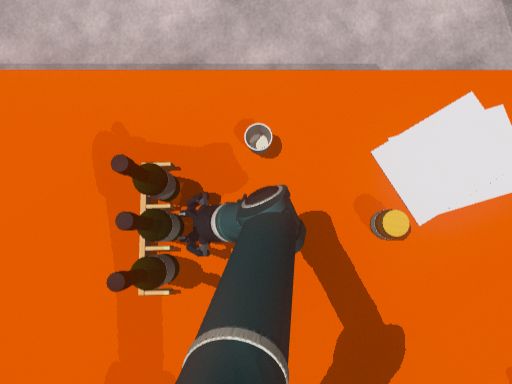

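```bash
python3 -m jog '[[[-2.6,2.2,0],[0,0,0],53],[[-2.6,2.2,0],[0,0,0],53],[[-2.6,2.2,0],[0,0,0],53]]'
python3 chk.py 10|grep -v body;python3 -m jog '[[[-2,1.6,0],[0,0,0],53],[[-2,1.6,0],[0,0,0],53]]'
python3 chk.py 11|grep -v body
```

```text
time: 11.3
position: [0.5561, 0.0276, 0.0745]
tool_rot: [[0.026, -0.021, 0.999], [-0.74, 0.672, 0.033], [-0.672, -0.74, 0.002]]
ft_force: [0.3, -4.0, 1.7]
width: 0.527
t 11.3 tip now [0.5545 0.0766 0.0204] width 0.5266026467976869 F [ 0.3 -4.   1.7]
tilt now 42.23 joints [ 0.16  0.78  0.03  1.9  -0.98  0.94  1.01]
world d mm [-1.8 -6.9  1.4] tool shift mm [ 4.1 -5.6 -2.1] turn deg [-0.14 -0.    0.27]
in TARGET axes mm [ 4.1 -5.6 -2.1]
top neck 160 [0.5533 0.1059] 0.0128 [0.5521 0.0958]
top cap 389 [0.5532 0.1039] 0.0117 [0.553  0.1022]
scene neck 162 [0.5523 0.1055] 0.0124 [0.5621 0.1057]
scene cap 275 [0.5547 0.1057] 0.0118 [0.5574 0.1059]
time: 11.6
position: [0.5558, 0.0327, 0.0745]
tool_rot: [[0.026, -0.021, 0.999], [-0.74, 0.671, 0.033], [-0.672, -0.741, 0.002]]
ft_force: [0.0, -9.7, 1.4]
width: 0.529
t 11.6 tip now [0.5542 0.0817 0.0204] width 0.5289474799088271 F [ 0.  -9.7  1.4]
tilt now 42.19 joints [ 0.15  0.78  0.02  1.91 -0.99  0.93  1.01]
world d mm [ -1.5 -12.    1.3] tool shift mm [ 8.  -9.  -1.9] turn deg [-0.13 -0.01  0.31]
in TARGET axes mm [ 7.9 -9.  -2. ]
top neck 162 [0.5531 0.1108] 0.0129 [0.5518 0.1007]
top cap 390 [0.5529 0.1087] 0.0117 [0.5527 0.107 ]
scene neck 167 [0.5517 0.1094] 0.0126 [0.5615 0.1097]
scene cap 275 [0.5544 0.1096] 0.0119 [0.5572 0.1097]
```

```bash
python3 -m jog '[[[-1.2,1,0],[0,0,0],53]]'
python3 chk.py 12|grep -v body
```

```text
time: 11.8
position: [0.5558, 0.0329, 0.0745]
tool_rot: [[0.025, -0.02, 0.999], [-0.742, 0.67, 0.032], [-0.67, -0.742, 0.002]]
ft_force: [-1.2, -9.6, 4.4]
width: 0.53
t 11.8 tip now [0.5543 0.0818 0.0203] width 0.5301829450855833 F [-1.2 -9.6  4.4]
tilt now 42.06 joints [ 0.15  0.78  0.02  1.91 -0.99  0.93  1.01]
world d mm [ -1.6 -12.2   1.3] tool shift mm [ 8.1 -9.1 -2. ] turn deg [-0.19 -0.04  0.44]
in TARGET axes mm [ 8.  -9.2 -2. ]
top neck 161 [0.553  0.1107] 0.0128 [0.5516 0.1008]
top cap 393 [0.5529 0.1086] 0.0117 [0.5527 0.1068]
scene neck 164 [0.552  0.1092] 0.0125 [0.5617 0.1094]
scene cap 278 [0.5543 0.1096] 0.0118 [0.5573 0.1097]
```

The bottle has stopped against the rail: it didn't move on the last row, and the force held at 9.6 N, above its sliding force. I'll back straight out.

```bash
python3 -m jog '[[[3,-2.7,0],[0,0,0],53],[[7,-6.7,0],[0,0,0],53],[[12,-11,0],[0,0,0],53],[[20,-19,0],[0,0,0],53],[[25,-25,0],[0,0,0],53],[[20,-25,0],[0,0,0],53],[[10,-30,0],[0,0,0],53],[[0,-40,0],[0,0,0],53],[[0,-30,0],[0,0,0],53],[[0,0,0],[0,0,0],53],[[0,0,0],[0,0,0],53]]'
sed "s/bot.sense()\['position'\]\[1\]+.055/.06/" chk.py > chk2.py; python3 chk2.py 13
python3 - <<'E'
import cv2
a=cv2.imread('pics/top13.png')[140:310,100:290];cv2.imwrite('pics/top13c.png',cv2.resize(a,None,fx=4,fy=3.5,interpolation=2))
E
```

```text
time: 13.0
position: [0.5594, -0.1751, 0.1496]
tool_rot: [[0.023, -0.032, 0.999], [-0.735, 0.678, 0.038], [-0.678, -0.735, -0.008]]
ft_force: [0.6, 1.2, -1.3]
width: 0.532
t 13.0 tip now [ 0.5571 -0.1257  0.0959] width 0.5322680244005938 F [ 0.6  1.2 -1.3]
tilt now 42.71 joints [ 0.36  0.75  0.18  1.7  -0.77  1.28  1.01]
world d mm [ -5.2 195.9 -73.7] tool shift mm [-94.  187.    2.9] turn deg [ 0.46 -0.16 -0.2 ]
in TARGET axes mm [-94.6 186.7   1.7]
top body 191 [0.5529 0.1108] 0.034 [0.55   0.0837]
top neck 165 [0.553  0.1108] 0.0128 [0.5518 0.1007]
top cap 391 [0.553  0.1086] 0.0117 [0.5527 0.1068]
scene body 146 [0.5514 0.1092] 0.034 [0.5723 0.1126]
scene neck 171 [0.552  0.1094] 0.0125 [0.5618 0.1098]
scene cap 276 [0.5543 0.1096] 0.0119 [0.5571 0.1097]
```

View pics/top13c.png

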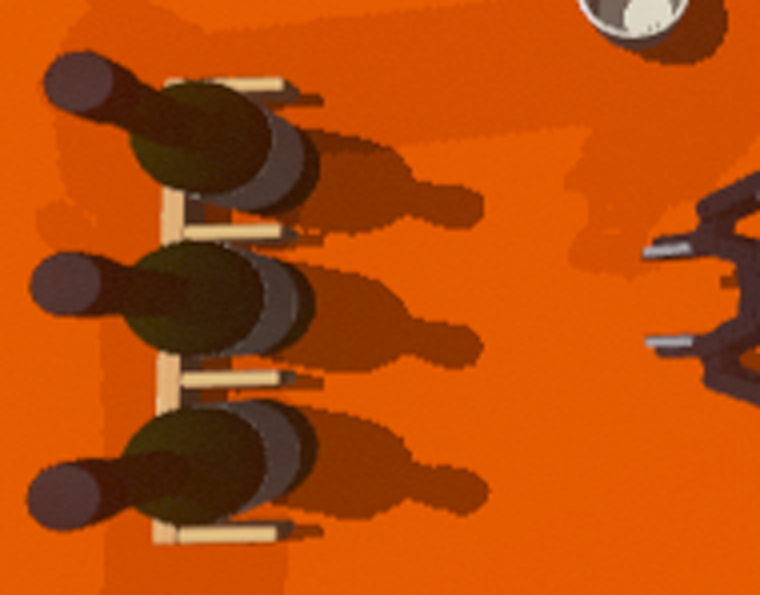

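View pics/scene13.png

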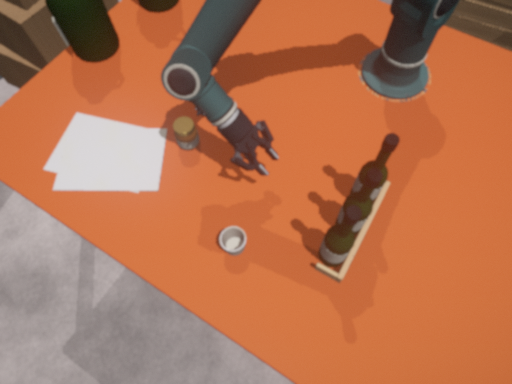

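The bottle is home and upright. The neighbours, cup and jar look unchanged, and the arm is clear of everything.

```bash
python3 -c "
from workcell import bot
print(bot.sign_off())"
```

```text
the job is handed in; nothing more can be done
None
```

The bottle is standing upright in the empty middle bay, against the rear rail, and I've handed the job in at about 13 s of the 61 s allowed.

I pushed it with both fingertips, set about 45 mm apart and tilted about 42° so only the tips touched, roughly 20–30 mm above the table. It was steered onto the bay's centre line before it reached the dividers. Then I backed straight out and lifted the arm clear.

**Last checks:**
- **Fully back:** on the last push row the bottle did not move, and the force held at about 9.6 N, above its 3–7 N sliding force. Its measured centre is about (0.5525, 0.110), against an expected home of about (0.553, 0.110).
- **Upright:** the body, neck and cap centres agree to within about 3 mm. The camera calibration is good to about 2 mm.
- **Left alone:** in the final pictures the two neighbours, the jar and the cup looked unmoved. I checked these by eye and did not measure them again.
- **Disagreement:** the top and scene cameras differ by 1–2 mm. No check failed.

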